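Lay out the tasting cups on coasters from the push dispenser

ROBOT

A 7-joint arm with a two-finger parallel gripper is mounted at the origin on the work surface. World frame = base frame: x ahead of the robot, y to its left, z up, the work surface at z = 0. Lengths are in m, angles in rad, forces in N, time in s.
With the tool pointing down it reaches from about 0.425 to 0.8 m from the base axis. Payload 8.3 kg.
Tool frame: the origin (TCP) lies midway between the tips of the shut fingers; the grasp point (between the pads) lies 19 mm behind it; z points along the fingers, y is the line along which they close (so a half turn about z gives the same grasp; the last joint's range is limited). The gripper opens to 85 mm and grips with 20 to 120 N. Pads are 22 mm wide; open, the fingers measure 114 mm over their backs; the gripper's body (76 mm by 85 mm) begins 54 mm behind the grasp point. The pads swing forward as they close: fully open they stand 13 mm farther back than shut.
Start: joints at [-1.247, 0.383, 0.016, 1.37, -0.006, 1.388, -0.046], TCP at [0.236, 0.579, 0.231] pointing down, gripper open.
Joint ranges: [-2.95, 2.95], [-0.25, 2.06], [-1.52, 1.56], [0.18, 2.33], [-1.44, 4.58], [0.02, 2.06], [-3.01, 3.01]. Speed limits (rad/s): [2.39, 2.39, 3.01, 3.01, 3.14, 3.14, 3.14].

INTERFACE

Orientations are given as a unit quaternion [w, x, y, z].
In Python, from station import * gives the robot as it stands. The module is installed in compiled form; this text tells all that it offers.
- The arm moves only by the tool drive_tool, never from a script. Its argument "rows" is a list of rows, each a list of 2 entries, a list of its own where there are three numbers: the shift along the tool's x, y, z each as a share of 20 mm, from -1 to 1, then the turn about the tool's z as a share of 6 degrees, from -1 to 1. In form: [[[dx, dy, dz], twist], ...]. A call has 1 to 20 rows; each row shifts and turns the commanded pose from where the row before left it, along the tool's axes as they then stand; what a row does not reach is not made up. A row lasts 1/10 s, in which the tool goes at most 50 mm and 8.59 degrees, less where a joint would pass 70% of its speed; a pose out of reach is approached as far as the arm can. A call with a number of a shift or a turn outside -1 to 1 is refused whole. A call with a gripper value outside its range is refused whole. "jaw" is the closure, from 0 (fully open) to 1 (shut), set as the call begins (left out, the last holds). The fingers move at their own pace and stop on an object; "grip_force" is the grip in N (left out, the last holds). Time passes only in rows, so rows that do not move let the fingers close. It gives the time, the measured TCP pose, the force, the opening and the grip force at its end, in the units of the state.
- observe(): the state, without advancing time (a new reading comes with each control period).
- get_image(name): name is "side" or "top"; returns the picture (480x640x3 uint8, red, green, blue); there is no depth.
- calibration(name): a dict with "fx", "fy", "cx", "cy" (pixels), "dist_coeffs" ([k1, k2, p1, p2, k3] as OpenCV has them; the pictures are not rectified), "R" (3x3) and "t" (3): a world point X has camera coordinates R X + t. Camera axes: x right, y down, z forward; pixel columns grow to the right and rows downward; lengths in m; the calibration is good to about 2 mm. A picture is of the moment at which its call begins. calibration takes no time and is no camera call.
- hand_in(): hands the job in; it is judged then, once.
The state is a dict: "t": time; "joints": joint angles; "qd": joint speeds; "tau": joint torques, N m; "tool_pos": TCP position; "tool_rot": TCP orientation; "wrist_force": force on the tool from outside, world axes, zero at the start; "ft_torque": the same for the moment, N m; "grip_width": opening from 0.0 (shut) to 1.0 (fully open); "grasp_force": force on a finger pad.
Only numpy, scipy, OpenCV 4.12 (cv2) and the standard library are available. Lean on these libraries where they do the work, as an engineer would, in place of code of your own. Each camera call takes 0.05 s, during which the arm holds its last target. There are 200 camera calls.

TASK

Set up the coffee tasting: every white cup on the table goes upright on a cork coaster of its own, the cup centred on the coaster and each coaster flat and centred on one of the board's engraved rings. Get the coasters by pushing the sprung tab of the dispenser fully home, one stroke for each coaster; lay the coaster first, then set the cup on it, dispense no more coasters than there are cups, and let the pusher come back at the end. Leave the tin, the glass and the spoon where they are.

Things in the scene. Friction and masses are not known exactly. Their poses are not given: they have to be found in the camera images.
- dispenser: Coaster dispenser, fixed: grey base with a clear roofed magazine (x and y -40 to 40 mm), 54 mm tall. Origin under the magazine's centre, on the table; +x is the way coasters come out. It starts with a pile of four coasters on a floor 12 mm up; only the lowest can leave, by a slot in the +x wall. The pusher runs behind (x -150 to -40 mm), the outlet tongue lies ahead (x 40 to 115 mm).
- pusher (a joint): Travel of the sprung pusher in m along the dispenser's +x: 0 at rest (out), 0.085 fully home. Spring about 4 N at rest rising to 9 N; it comes back by itself when let go. One full stroke (at least 0.081) pushes the lowest coaster wholly out; the pile drops only when the pusher is back at rest.
- push_face (a point): Centre of the rear face of the pusher's grey upright tab (50 mm wide along the dispenser's y, 12 mm thick, from 14 to 54 mm above the table). Moves with the pusher; push this face along the dispenser's +x. At rest it is 143 mm behind the dispenser's origin.
- outlet (a point): Point on the top of the tongue, 12 mm above the table and 78 mm ahead of the dispenser's origin, where the centre of a coaster comes to lie after a full stroke. The tongue is 36 mm wide along the dispenser's y, so the coaster overhangs it by 15 mm on both sides.
- board: Fixed wooden serving board 110 x 370 x 6 mm, long side along its y; origin at the centre of its underside.
- ring0 (a point): Centre, on the board's top (6 mm above the table), of an engraved ring 80 mm across; the four rings lie 95 mm apart along the board's y.
- ring1 (a point): Centre, on the board's top (6 mm above the table), of an engraved ring 80 mm across; the four rings lie 95 mm apart along the board's y.
- ring2 (a point): Centre, on the board's top (6 mm above the table), of an engraved ring 80 mm across; the four rings lie 95 mm apart along the board's y.
- ring3 (a point): Centre, on the board's top (6 mm above the table), of an engraved ring 80 mm across; the four rings lie 95 mm apart along the board's y.
- coaster0_mid (a point): Centre of a round cork coaster 66 mm across and 8 mm thick, 40 g; number 1 from the bottom of the pile in the magazine.
- coaster1_mid (a point): Centre of a round cork coaster 66 mm across and 8 mm thick, 40 g; number 2 from the bottom of the pile in the magazine.
- coaster2_mid (a point): Centre of a round cork coaster 66 mm across and 8 mm thick, 40 g; number 3 from the bottom of the pile in the magazine.
- coaster3_mid (a point): Centre of a round cork coaster 66 mm across and 8 mm thick, 40 g; number 4 from the bottom of the pile in the magazine.
- cup0_mid (a point): Centre (25 mm up) of a handleless white ceramic tasting cup, 50 mm tall, z axis up: straight upper part 62 mm across from 23 mm up to the rim, stepped in below to a foot 54 mm across; heavy base 10 mm thick, wall 4 mm, about 160 g. May be absent (None): three or all of the four are there.
- cup1_mid (a point): Centre (25 mm up) of a handleless white ceramic tasting cup, 50 mm tall, z axis up: straight upper part 62 mm across from 23 mm up to the rim, stepped in below to a foot 54 mm across; heavy base 10 mm thick, wall 4 mm, about 160 g. May be absent (None): three or all of the four are there.
- cup2_mid (a point): Centre (25 mm up) of a handleless white ceramic tasting cup, 50 mm tall, z axis up: straight upper part 62 mm across from 23 mm up to the rim, stepped in below to a foot 54 mm across; heavy base 10 mm thick, wall 4 mm, about 160 g. May be absent (None): three or all of the four are there.
- cup3_mid (a point): Centre (25 mm up) of a handleless white ceramic tasting cup, 50 mm tall, z axis up: straight upper part 62 mm across from 23 mm up to the rim, stepped in below to a foot 54 mm across; heavy base 10 mm thick, wall 4 mm, about 160 g. May be absent (None): three or all of the four are there.
- tin: Bystander: loose tin 44 mm across and 70 mm tall, standing among the cups; origin under its centre. Leave it alone.
- tumbler: Bystander: loose glass 66 mm across and 95 mm tall; origin under its centre. Leave it alone.
- spoon: Bystander: loose tasting spoon lying behind the board; origin about mid-length, underneath. Leave it alone.
Things that resemble listed ones, but are neither listed nor needed, are in the scene too. Leave any blue or green look-alike of the part that bears cup2_mid alone. What is shaped like the part that bears cup1_mid but pink is not meant.

How it is judged:
On the way, in this order (a step that is already met when the one before it is completed fails the run):
1. the pusher of the dispenser is pushed fully home (85 mm, at least 81) (value of joint pusher above 0.081 m), for 0.05 s.
2. a coaster lies flat on a ring of the board (((height (world z) of coaster0_mid between 0.007 and 0.013 m and (horizontal distance between coaster0_mid and ring0 below 0.012 m or horizontal distance between coaster0_mid and ring1 below 0.012 m or horizontal distance between coaster0_mid and ring2 below 0.012 m or horizontal distance between coaster0_mid and ring3 below 0.012 m)) or (height (world z) of coaster1_mid between 0.007 and 0.013 m and (horizontal distance between coaster1_mid and ring0 below 0.012 m or horizontal distance between coaster1_mid and ring1 below 0.012 m or horizontal distance between coaster1_mid and ring2 below 0.012 m or horizontal distance between coaster1_mid and ring3 below 0.012 m)) or (height (world z) of coaster2_mid between 0.007 and 0.013 m and (horizontal distance between coaster2_mid and ring0 below 0.012 m or horizontal distance between coaster2_mid and ring1 below 0.012 m or horizontal distance between coaster2_mid and ring2 below 0.012 m or horizontal distance between coaster2_mid and ring3 below 0.012 m)) or (height (world z) of coaster3_mid between 0.007 and 0.013 m and (horizontal distance between coaster3_mid and ring0 below 0.012 m or horizontal distance between coaster3_mid and ring1 below 0.012 m or horizontal distance between coaster3_mid and ring2 below 0.012 m or horizontal distance between coaster3_mid and ring3 below 0.012 m)))), for 0.2 s.
3. a cup stands centred on a coaster on a ring (((height (world z) of cup0_mid between 0.034 and 0.044 m and angle between cup0_mid's own z axis and vertical below 0.1 rad and (horizontal distance between cup0_mid and coaster0_mid below 0.008 m or horizontal distance between cup0_mid and coaster1_mid below 0.008 m or horizontal distance between cup0_mid and coaster2_mid below 0.008 m or horizontal distance between cup0_mid and coaster3_mid below 0.008 m)) or (height (world z) of cup1_mid between 0.034 and 0.044 m and angle between cup1_mid's own z axis and vertical below 0.1 rad and (horizontal distance between cup1_mid and coaster0_mid below 0.008 m or horizontal distance between cup1_mid and coaster1_mid below 0.008 m or horizontal distance between cup1_mid and coaster2_mid below 0.008 m or horizontal distance between cup1_mid and coaster3_mid below 0.008 m)) or (height (world z) of cup2_mid between 0.034 and 0.044 m and angle between cup2_mid's own z axis and vertical below 0.1 rad and (horizontal distance between cup2_mid and coaster0_mid below 0.008 m or horizontal distance between cup2_mid and coaster1_mid below 0.008 m or horizontal distance between cup2_mid and coaster2_mid below 0.008 m or horizontal distance between cup2_mid and coaster3_mid below 0.008 m)) or (height (world z) of cup3_mid between 0.034 and 0.044 m and angle between cup3_mid's own z axis and vertical below 0.1 rad and (horizontal distance between cup3_mid and coaster0_mid below 0.008 m or horizontal distance between cup3_mid and coaster1_mid below 0.008 m or horizontal distance between cup3_mid and coaster2_mid below 0.008 m or horizontal distance between cup3_mid and coaster3_mid below 0.008 m)))), for 0.2 s.
At the end, for the whole second after the job is handed in: Every cup present stands upright (within 0.1 rad) and at rest on its own coaster, within 8 mm of the coaster's centre; that coaster lies flat on the board within 12 mm of the centre of a ring; every other coaster is still in the magazine; the pusher is back at rest (within 6 mm) (height (world z) of cup0_mid between 0.034 and 0.044 m and angle between each of cup0_mid, cup1_mid, cup2_mid, cup3_mid's own z axis and vertical below 0.1 rad and (horizontal distance between cup0_mid and coaster0_mid below 0.008 m or horizontal distance between cup0_mid and coaster1_mid below 0.008 m or horizontal distance between cup0_mid and coaster2_mid below 0.008 m or horizontal distance between cup0_mid and coaster3_mid below 0.008 m) and height (world z) of cup1_mid between 0.034 and 0.044 m and (horizontal distance between cup1_mid and coaster0_mid below 0.008 m or horizontal distance between cup1_mid and coaster1_mid below 0.008 m or horizontal distance between cup1_mid and coaster2_mid below 0.008 m or horizontal distance between cup1_mid and coaster3_mid below 0.008 m) and height (world z) of cup2_mid between 0.034 and 0.044 m and (horizontal distance between cup2_mid and coaster0_mid below 0.008 m or horizontal distance between cup2_mid and coaster1_mid below 0.008 m or horizontal distance between cup2_mid and coaster2_mid below 0.008 m or horizontal distance between cup2_mid and coaster3_mid below 0.008 m) and height (world z) of cup3_mid between 0.034 and 0.044 m and (horizontal distance between cup3_mid and coaster0_mid below 0.008 m or horizontal distance between cup3_mid and coaster1_mid below 0.008 m or horizontal distance between cup3_mid and coaster2_mid below 0.008 m or horizontal distance between cup3_mid and coaster3_mid below 0.008 m) and (horizontal distance between coaster0_mid and dispenser below 0.015 m or ((height (world z) of coaster0_mid between 0.007 and 0.013 m and (horizontal distance between coaster0_mid and ring0 below 0.012 m or horizontal distance between coaster0_mid and ring1 below 0.012 m or horizontal distance between coaster0_mid and ring2 below 0.012 m or horizontal distance between coaster0_mid and ring3 below 0.012 m)) and horizontal distance between any of cup0_mid, cup1_mid, cup2_mid, cup3_mid and coaster0_mid below 0.008 m)) and (horizontal distance between coaster1_mid and dispenser below 0.015 m or ((height (world z) of coaster1_mid between 0.007 and 0.013 m and (horizontal distance between coaster1_mid and ring0 below 0.012 m or horizontal distance between coaster1_mid and ring1 below 0.012 m or horizontal distance between coaster1_mid and ring2 below 0.012 m or horizontal distance between coaster1_mid and ring3 below 0.012 m)) and horizontal distance between any of cup0_mid, cup1_mid, cup2_mid, cup3_mid and coaster1_mid below 0.008 m)) and (horizontal distance between coaster2_mid and dispenser below 0.015 m or ((height (world z) of coaster2_mid between 0.007 and 0.013 m and (horizontal distance between coaster2_mid and ring0 below 0.012 m or horizontal distance between coaster2_mid and ring1 below 0.012 m or horizontal distance between coaster2_mid and ring2 below 0.012 m or horizontal distance between coaster2_mid and ring3 below 0.012 m)) and horizontal distance between any of cup0_mid, cup1_mid, cup2_mid, cup3_mid and coaster2_mid below 0.008 m)) and (horizontal distance between coaster3_mid and dispenser below 0.015 m or ((height (world z) of coaster3_mid between 0.007 and 0.013 m and (horizontal distance between coaster3_mid and ring0 below 0.012 m or horizontal distance between coaster3_mid and ring1 below 0.012 m or horizontal distance between coaster3_mid and ring2 below 0.012 m or horizontal distance between coaster3_mid and ring3 below 0.012 m)) and horizontal distance between any of cup0_mid, cup1_mid, cup2_mid, cup3_mid and coaster3_mid below 0.008 m)) and value of joint pusher below 0.006 m and linear speed of each of cup0, cup1, cup2, cup3 below 0.02 m/s); the robot touches nothing.
It fails at once if the tin is disturbed (moved more than 30 mm) (distance of tin from where it was at the start of the episode above 0.03 m).
It fails at once if the tumbler is disturbed (moved more than 30 mm) (distance of tumbler from where it was at the start of the episode above 0.03 m).
It fails at once if the spoon is disturbed (moved more than 30 mm) (distance of spoon from where it was at the start of the episode above 0.03 m).
Of cup0, cup1, cup2, cup3 only 3 to 4 are there at a start; the rules pass over those that are not, and their reading is None.
At some moment in a run one of cup0, cup1, cup2, cup3 may be knocked a few centimetres aside while the robot is not near it.
It also fails if it takes over 210 s, if anything falls off the work surface, if the arm or the gripper's body presses on something with over 40 N, if the wrist force passes 120 N, or if a joint passes its speed limit or range.

## Working session

There is one attempt and no reset: what is moved stays moved. The work goes in short steps, Python scripts to look and compute and a tool call to move; the robot and the scene stay as the last step left them, time stands still between calls to the robot, and variables do not carry over. Pictures are saved under pics/ and viewed, at most 14 in all, crops included, and the job is handed in when it is done.

Besides the shell and the picture viewer there is one more tool, called after "Request:" as a command line: name --argument value ..., lists and objects as JSON in quotes. drive_tool: Moves the arm, as the interface text tells. Its arguments: {"type":"object","properties":{"rows":{"type":"array","items":{"type":"array"}},"jaw":{"type":"number"},"grip_force":{"type":"number"}},"required":["rows"]}

```bash
mkdir -p pics; cat > h.py <<'E'
from station import *
import numpy as np, cv2
def cal(n):
    c=calibration(n);K=np.array([[c['fx'],0,c['cx']],[0,c['fy'],c['cy']],[0,0,1.]])
    return K,np.array(c['dist_coeffs'],float),np.array(c['R'],float),np.array(c['t'],float)
def w(n,uv,z):
    K,d,R,t=cal(n);p=cv2.undistortPoints(np.array([[uv]],float),K,d)[0,0]
    r=R.T@np.array([p[0],p[1],1]);o=-R.T@t
    return o+r*(z-o[2])/r[2]
def px(n,X):
    K,d,R,t=cal(n);return cv2.projectPoints(np.array([X],float),cv2.Rodrigues(R)[0],t,K,d)[0][0,0]
def snap(n,f):
    im=get_image(n);cv2.imwrite('pics/'+f,im[:,:,::-1]);return im
E
python3 - <<'E'
from h import *
for n in('top','side'):
    snap(n,n+'0.png');K,d,R,t=cal(n);print(n,K[0,0],-R.T@t,R.round(2).tolist())
s=observe();print(s)
E
```

```text
top 486.68998642115696 [ 0.33234488 -0.00203386  1.31109706] [[-0.01, -1.0, 0.0], [-0.98, 0.01, -0.18], [0.18, -0.0, -0.98]]
side 553.2207851947629 [ 0.22459039 -1.13185338  0.93982237] [[0.94, -0.33, -0.02], [-0.21, -0.56, -0.8], [0.25, 0.76, -0.6]]
{'t': 0.1, 'joints': array([-1.24687061,  0.38413467,  0.01636829,  1.37105187, -0.00629086,
        1.3881896 , -0.04651208]), 'qd': array([-0.00040186, -0.00218597,  0.00067794, -0.00331943,  0.00044298,
       -0.00137803,  0.00072222]), 'tau': array([ 2.36911917e-03, -6.29135656e+01,  8.47283285e-01, -3.72766793e+01,
        1.67559256e-02,  1.03992605e-02,  2.83962507e-06]), 'tool_pos': array([0.23557559, 0.57841618, 0.23038963]), 'tool_rot': array([-1.51755594e-04,  1.92180093e-01,  9.81359292e-01, -8.53697753e-04]), 'wrist_force': array([-0.23899354, -0.89266941, -0.46941484]), 'ft_torque': array([-0.05748195,  0.0040372 ,  0.03972521]), 'grasp_force': 0.0, 'grip_width': 0.998552445847726}
```

View pics/top0.png

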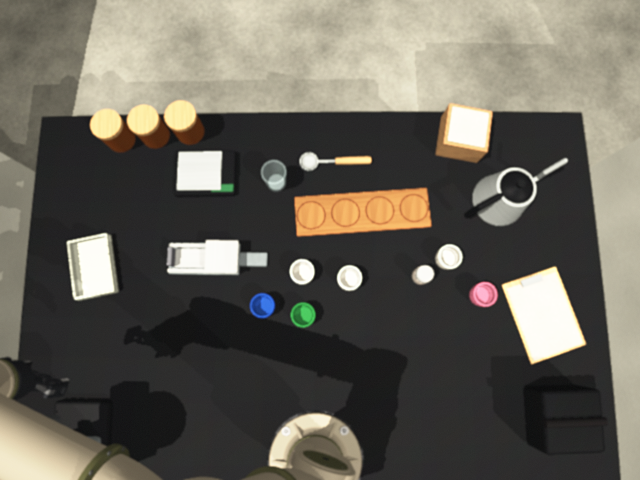

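View pics/side0.png

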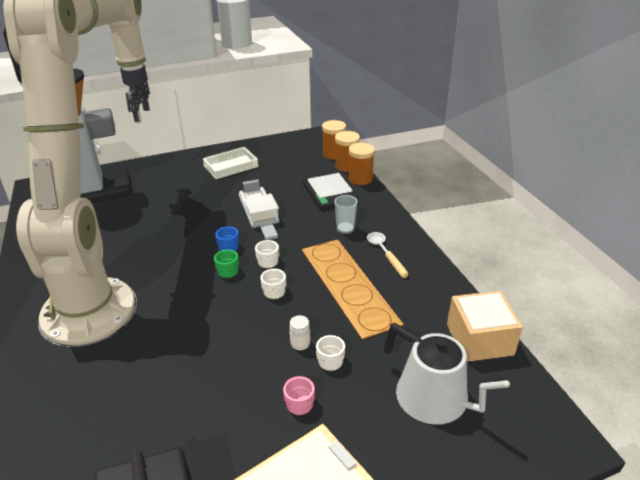

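The top view shows three white cups near (302,271), (349,278) and (449,257), and the tin at (423,274). The dispenser is around (210,258) with its outlet towards +u. The board's rings run from (311,215) to (413,208).

```bash
python3 - <<'E'
from h import *
im=cv2.imread('pics/top0.png')[180:310,160:480]
c=cv2.resize(im,None,fx=2.5,fy=2.5,interpolation=cv2.INTER_CUBIC)
cv2.imwrite('pics/c0.png',c)
E
```

```text
(no output)
```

View pics/c0.png

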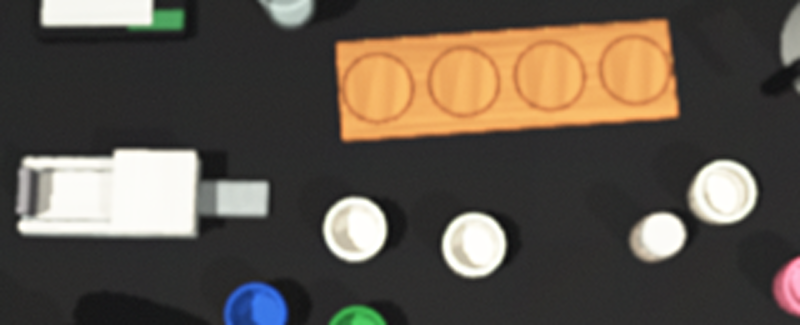

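Readings from the crop: ring centres are (378,88), (464,82), (550,76), (636,70). Cup rims are (355,229), (474,244), (723,191) and the tin top is (660,236). The tongue ends at x=269, y 181–216, and the magazine roof spans x 114–198, y 150–236.

```bash
python3 - <<'E'
from h import *
def q(x,y,z): return w('top',(160+(x+.5)/2.5-.5,180+(y+.5)/2.5-.5),z)
L=dict(r=[(378,88,.006),(464,82,.006),(550,76,.006),(636,70,.006)],bc=[(336,42,.006),(667,20,.006),(679,116,.006),(343,140,.006)],
cup=[(355,229,.05),(474,244,.05),(723,191,.05)],tin=[(660,236,.07)],tong=[(269,181,.012),(269,216,.012)],roof=[(114,150,.054),(198,150,.054),(198,236,.054),(113,236,.054)],tab=[(25,167,.054),(25,215,.054)])
for k,v in L.items(): print(k,[np.round(q(*a)[:2],4).tolist() for a in v])
K,d,R,t=cal('top')
E
```

```text
r [[0.6385, 0.0078], [0.6445, -0.087], [0.6505, -0.1822], [0.6566, -0.278]]
bc [[0.6913, 0.054], [0.7138, -0.3156], [0.6042, -0.3231], [0.5806, 0.0464]]
cup [[0.4778, 0.0325], [0.461, -0.0911], [0.514, -0.3547]]
tin [[0.4651, -0.2812]]
tong [[0.5351, 0.1263], [0.497, 0.1259]]
roof [[0.5629, 0.2859], [0.5621, 0.1972], [0.4714, 0.1954], [0.472, 0.2841]]
tab [[0.5455, 0.3797], [0.4947, 0.3774]]
```

Three cups are present, so three coasters are needed. I'll turn the tool first so its y lies along world x. Tool shifts then map as (world y, world x, down).

Request:
drive_tool --rows '[[[0,0,0],1],[[0,0,0],1],[[0,0,0],1],[[0,0,0],1],[[0,0,0],1],[[0,0,0],1],[[0,0,0],1],[[0,0,0],1],[[0,0,0],1],[[0,0,0],1],[[0,0,0],1],[[0,0,0],0.3],[[0,0,0],0],[[0,0,0],0]]' --jaw 1 --grip_force 40

```text
t: 1.5
tool_pos: [0.2356, 0.5787, 0.2309]
tool_rot: [0.0, 0.706, 0.708, -0.0]
wrist_force: [-0.4, 0.0, -0.1]
grip_width: -0.003
grasp_force: 0.0
```

Request:
drive_tool --rows '[[[-0.5,0.7,0],0],[[-0.58,1,0],0],[[-0.58,1,0],0],[[-0.58,1,0],0],[[-0.58,1,0],0],[[-0.58,1,0],0],[[-0.58,1,0],0],[[-0.58,1,0],0],[[-0.58,1,0],0],[[-0.58,1,0],0],[[-0.58,1,0],0],[[-0.58,1,0],0],[[-0.58,1,0],0],[[-0.58,1,0],0],[[-0.1,0.45,1],0],[[0,0,1],0],[[0,0,1],0],[[0,0,1],0],[[0,0,1],0],[[0,0,1],0]]'

```text
t: 3.5
tool_pos: [0.5198, 0.4145, 0.1106]
tool_rot: [0.0, 0.707, 0.707, -0.0]
wrist_force: [-0.2, -0.5, -0.7]
grip_width: -0.002
grasp_force: 0.0
```

```bash
python3 - <<'E'
from h import *
im=snap('side','s1.png');t=snap('top','t1.png')
a=cv2.resize(im[140:290,190:390],None,fx=2,fy=2);b=cv2.resize(t[200:350,130:330],None,fx=2,fy=2)
cv2.imwrite('pics/c1.png',np.hstack([a,b])[:,:,::-1]);print(observe()['tool_pos'])
E
```

```text
[0.51807916 0.41352252 0.10801829]
```

View pics/c1.png

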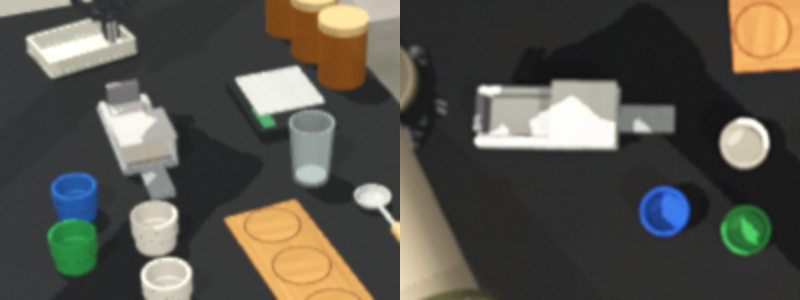

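Request:
drive_tool --rows '[[[0,0,0.9],0],[[0,0,0.9],0],[[0,0,0.9],0],[[0,0,0.9],0],[[-0.3,0,0],0],[[-0.3,0,0],0],[[-0.3,0,0],0],[[-0.3,0,0],0],[[-0.3,0,0],0],[[-0.3,0,0],0],[[-0.3,0,0],0],[[-0.3,0,0],0],[[-0.3,0,0],0],[[-0.3,0,0],0],[[-0.3,0,0],0],[[-0.3,0,0],0],[[-0.3,0,0],0],[[-0.3,0,0],0],[[-0.3,0,0],0],[[-0.3,0,0],0]]'

```text
t: 5.6
tool_pos: [0.5185, 0.3239, 0.0411]
tool_rot: [-0.001, 0.706, 0.708, 0.003]
wrist_force: [-2.1, 11.1, 4.3]
grip_width: 0.002
grasp_force: 4.9
```

Request:
drive_tool --rows '[[[-0.1,0,0],0],[[-0.1,0,0],0],[[0,0,0],0]]'

```text
t: 5.9
tool_pos: [0.5185, 0.3196, 0.041]
tool_rot: [-0.001, 0.706, 0.708, 0.002]
wrist_force: [-1.3, 8.4, 4.0]
grip_width: -0.002
grasp_force: 4.0
```

Request:
drive_tool --rows '[[[-0.1,0,0],0],[[-0.1,0,0],0],[[-0.1,0,0],0],[[0,0,0],0]]'

```text
t: 6.3
tool_pos: [0.5184, 0.3139, 0.041]
tool_rot: [-0.001, 0.706, 0.708, 0.002]
wrist_force: [-1.8, 8.0, 4.3]
grip_width: -0.001
grasp_force: 4.3
```

Request:
drive_tool --rows '[[[-0.1,0,0],0],[[-0.1,0,0],0],[[0,0,0],0]]'

```text
t: 6.6
tool_pos: [0.5183, 0.3102, 0.041]
tool_rot: [-0.002, 0.706, 0.708, 0.002]
wrist_force: [-2.2, 9.4, 4.7]
grip_width: 0.0
grasp_force: 4.8
```

Request:
drive_tool --rows '[[[-0.1,0,0],0],[[-0.1,0,0],0],[[0,0,0],0]]'

```text
t: 6.9
tool_pos: [0.5182, 0.31, 0.0412]
tool_rot: [-0.003, 0.705, 0.709, 0.004]
wrist_force: [-1.0, 19.5, -1.6]
grip_width: -0.002
grasp_force: 9.6
```

Request:
drive_tool --rows '[[[-0.1,0,0],0],[[-0.1,0,0],0],[[0,0,0],0]]'

```text
t: 7.2
tool_pos: [0.5181, 0.3098, 0.0414]
tool_rot: [-0.004, 0.704, 0.711, 0.007]
wrist_force: [3.6, 29.6, -7.2]
grip_width: 0.005
grasp_force: 14.6
```

Force rises sharply at y=0.310, so the pusher is fully home. I'm backing off so it returns, then looking.

Request:
drive_tool --rows '[[[0.5,0,0],0],[[0.5,0,0],0],[[0.5,0,0],0],[[0.5,0,0],0],[[0.5,0,0],0],[[0.5,0,0],0],[[0.5,0,0],0],[[0.5,0,0],0],[[0.5,0,0],0],[[0.5,0,0],0],[[0.5,0,0],0],[[0,0,-1],0],[[0,0,-1],0],[[0,0,-1],0],[[0,0,-1],0],[[0,0,0],0]]'

```text
t: 8.8
tool_pos: [0.5201, 0.4088, 0.122]
tool_rot: [0.0, 0.707, 0.707, 0.002]
wrist_force: [0.5, 0.2, 0.4]
grip_width: -0.004
grasp_force: 0.0
```

```bash
python3 - <<'E'
from h import *
t=snap('top','t2.png')
b=cv2.resize(t[200:320,140:340],None,fx=4,fy=4,interpolation=cv2.INTER_CUBIC)
cv2.imwrite('pics/c2.png',b[:,:,::-1]);print(observe()['tool_pos'])
E
```

```text
[0.5193953  0.40839165 0.12018887]
```

View pics/c2.png

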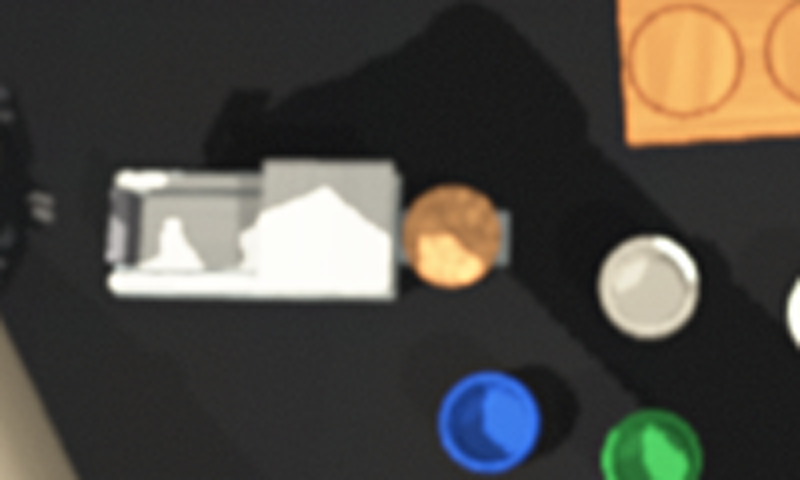

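The coaster sits on the tongue at crop (452,236), and the pusher tab is back at rest. The shut fingertips show near crop (42,207).

```bash
python3 - <<'E'
from h import *
print(w('top',(252.6,258.6),.02), px('top',observe()['tool_pos']))
K,d,R,t=cal('top')
E
```

```text
[0.5165359  0.16474176 0.02      ] [150.08467522 252.5617056 ]
```

Request:
drive_tool --rows '[[[-0.5,0,0],0],[[-1,0,0],0],[[-1,0,0],0],[[-1,0,0],0],[[-1,0,0],0],[[-1,0,0],0],[[-1,0,0],0],[[-1,0,0],0],[[-1,0,0],0],[[-1,0,0],0],[[-1,0,0],0],[[-1,0,0],0],[[-0.6,-0.15,0],0],[[-0.1,0,1],0],[[0,0,1],0],[[0,0,1],0],[[0,0,1],0],[[0,0,0],0]]' --jaw 0

```text
t: 10.65
tool_pos: [0.5137, 0.1635, 0.0368]
tool_rot: [-0.001, 0.707, 0.708, -0.002]
wrist_force: [-0.3, 0.0, -0.2]
grip_width: 1.0
grasp_force: 0.0
```

Request:
drive_tool --rows '[[[0,0.1,0.5],0],[[0,0,0.5],0],[[0,0,0.4],0],[[0,0,0],0],[[0,0,0],0]]'

```text
t: 11.15
tool_pos: [0.518, 0.1642, 0.0113]
tool_rot: [-0.0, 0.707, 0.707, -0.0]
wrist_force: [-0.4, 0.3, -0.1]
grip_width: 1.001
grasp_force: 0.0
```

Request:
drive_tool --rows '[[[0,0,0.15],0],[[0,0,0],0]]'

```text
t: 11.35
tool_pos: [0.518, 0.1643, 0.0083]
tool_rot: [0.0, 0.707, 0.707, 0.0]
wrist_force: [0.6, 1.0, -0.2]
grip_width: 0.998
grasp_force: 0.0
```

Request:
drive_tool --rows '[[[0,0,0],0],[[0,0,0],0]]'

```text
t: 11.55
tool_pos: [0.5181, 0.1643, 0.0085]
tool_rot: [0.0, 0.707, 0.707, 0.0]
wrist_force: [0.5, -0.6, 0.3]
grip_width: 1.0
grasp_force: 0.0
```

Request:
drive_tool --rows '[[[0,0,0],0]]'

```text
t: 11.65
tool_pos: [0.518, 0.1643, 0.0084]
tool_rot: [-0.0, 0.707, 0.707, 0.0]
wrist_force: [0.1, -0.4, 1.1]
grip_width: 0.998
grasp_force: 0.0
```

Request:
drive_tool --rows '[[[0,0,0.12],0],[[0,0,0],0]]'

```text
t: 11.85
tool_pos: [0.5178, 0.1642, 0.0055]
tool_rot: [-0.0, 0.707, 0.707, -0.0]
wrist_force: [0.7, 0.2, -0.2]
grip_width: 0.999
grasp_force: 0.0
```

Request:
drive_tool --rows '[[[0,0,0],0],[[0,0,0],0],[[0,0,0],0],[[0,0,0],0],[[0,0,0],0],[[0,0,0],0]]' --jaw 1 --grip_force 25

```text
t: 12.45
tool_pos: [0.518, 0.1642, 0.0061]
tool_rot: [-0.0, 0.707, 0.707, 0.0]
wrist_force: [-1.4, -0.8, 6.6]
grip_width: 0.756
grasp_force: 27.2
```

Coaster gripped. Carrying it to ring1 at (0.6445, -0.087), which keeps clear of the glass.

Request:
drive_tool --rows '[[[0,0,-0.4],0],[[0,0,-0.8],0],[[0,0,-1],0],[[0,0,-1],0],[[0,0,-1],0],[[-0.4,0.2,0],0],[[-0.9,0.45,0],0],[[-0.9,0.45,0],0],[[-0.9,0.45,0],0],[[-0.9,0.45,0],0],[[-0.9,0.45,0],0],[[-0.9,0.45,0],0],[[-0.9,0.45,0],0],[[-0.9,0.45,0],0],[[-0.9,0.45,0],0],[[-0.9,0.45,0],0],[[-0.9,0.45,0],0],[[-0.9,0.45,0],0],[[-0.9,0.45,0],0],[[-0.4,0.25,0],0]]'

```text
t: 14.45
tool_pos: [0.6441, -0.0887, 0.0892]
tool_rot: [0.0, 0.708, 0.706, -0.001]
wrist_force: [0.1, -1.5, -0.3]
grip_width: 0.759
grasp_force: 27.8
```

Request:
drive_tool --rows '[[[0,0,0],0],[[0,0,0],0],[[0,0,0],0]]'

```text
t: 14.75
tool_pos: [0.6439, -0.0841, 0.0896]
tool_rot: [-0.001, 0.706, 0.708, 0.0]
wrist_force: [-1.0, -0.5, -0.7]
grip_width: 0.75
grasp_force: 27.8
```

```bash
python3 - <<'E'
from h import *
s=snap('side','s3.png');print(observe()['tool_pos'])
cv2.imwrite('pics/c3.png',cv2.resize(s[160:340,220:420],None,fx=3,fy=3,interpolation=cv2.INTER_CUBIC)[:,:,::-1])
E
```

```text
[ 0.64398137 -0.08412846  0.0897458 ]
```

View pics/c3.png

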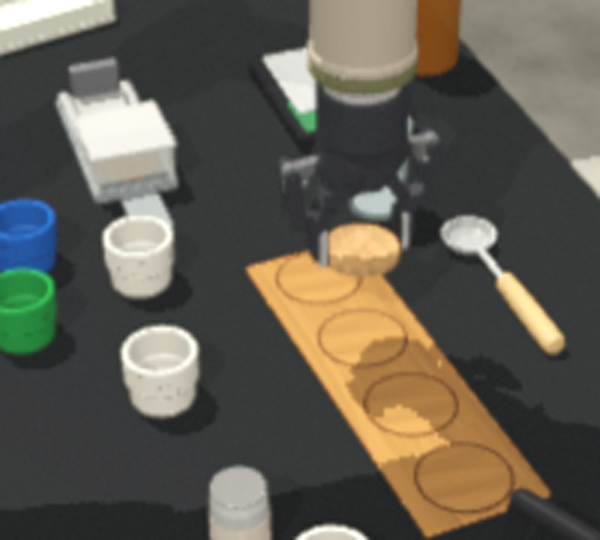

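The coaster is level in the fingers, flush with the tips, over the board. Lowering it.

Request:
drive_tool --rows '[[[-0.15,0.03,0.5],0],[[0,0,1],0],[[0,0,1],0],[[0,0,1],0],[[0,0,0.5],0],[[0,0,0.25],0],[[0,0,0],0],[[0,0,0],0]]'

```text
t: 15.6
tool_pos: [0.6454, -0.0889, 0.0057]
tool_rot: [0.001, 0.707, 0.707, 0.0]
wrist_force: [0.2, 0.4, -0.0]
grip_width: 0.758
grasp_force: 27.8
```

Request:
drive_tool --rows '[[[0,0,0.1],0],[[0,0,0],0]]'

```text
t: 15.8
tool_pos: [0.6451, -0.0887, 0.0034]
tool_rot: [0.0, 0.707, 0.707, 0.0]
wrist_force: [-0.1, 0.1, -0.3]
grip_width: 0.754
grasp_force: 27.8
```

Request:
drive_tool --rows '[[[0.08,0,0.1],0],[[0,0,0],0]]'

```text
t: 16.0
tool_pos: [0.6447, -0.0866, 0.0007]
tool_rot: [-0.0, 0.707, 0.708, 0.0]
wrist_force: [-0.0, 0.2, -0.9]
grip_width: 0.756
grasp_force: 27.8
```

Request:
drive_tool --rows '[[[0,0,0.05],0],[[0,0,0],0]]'

```text
t: 16.2
tool_pos: [0.6449, -0.0869, 0.0002]
tool_rot: [-0.0, 0.707, 0.707, 0.0]
wrist_force: [-1.4, 0.1, 2.8]
grip_width: 0.754
grasp_force: 28.1
```

Request:
drive_tool --rows '[[[0,0,0],0],[[0,0,0],0],[[0,0,0],0],[[0,0,0],0]]' --jaw 0

```text
t: 16.6
tool_pos: [0.6447, -0.0872, -0.0002]
tool_rot: [-0.0, 0.707, 0.707, -0.0]
wrist_force: [-0.3, -0.7, -0.2]
grip_width: 0.999
grasp_force: 0.0
```

Request:
drive_tool --rows '[[[0,0,-0.3],0],[[0,0,-1],0],[[0,0,-1],0],[[0,0,-1],0],[[0,0,-1],0],[[0,0,-0.5],0],[[0,0,0],0]]'

```text
t: 17.3
tool_pos: [0.6459, -0.0873, 0.0978]
tool_rot: [0.001, 0.707, 0.707, 0.001]
wrist_force: [0.2, 0.3, -0.4]
grip_width: 1.002
grasp_force: 0.0
```

```bash
cat >> h.py <<'E'
def find(im,X,r,win=22,s=4):
    "circle of radius r (m) at height X[2], near X, in top image"
    u,v=px('top',X);R=np.linalg.norm(px('top',[X[0],X[1]+r,X[2]])-[u,v])
    x0,y0=int(u)-win,int(v)-win
    g=cv2.resize(cv2.cvtColor(im[y0:y0+2*win,x0:x0+2*win],cv2.COLOR_RGB2GRAY),None,fx=s,fy=s,interpolation=cv2.INTER_CUBIC)
    c=cv2.HoughCircles(g,cv2.HOUGH_GRADIENT,1,20,param1=80,param2=12,minRadius=int(R*s*.93),maxRadius=int(R*s*1.07)+1)
    if c is None:return None
    return [w('top',(x0+(a+.5)/s-.5,y0+(b+.5)/s-.5),X[2])[:2].round(4).tolist() for a,b,_ in c[0][:2]]
CU=dict(A=(.478,.0325,.05),B=(.461,-.091,.05),C=(.514,-.355,.05))
E
python3 - <<'E'
from h import *
for f in('t0','t4'):
    im=cv2.imread('pics/top0.png')[:,:,::-1].copy() if f=='t0' else snap('top','t4.png')
    print({k:find(im,v,.031) for k,v in CU.items()},find(im,(.6445,-.087,.014),.033))
cv2.imwrite('pics/c4.png',cv2.resize(im[170:320,230:480],None,fx=3,fy=3,interpolation=cv2.INTER_CUBIC)[:,:,::-1])
E
```

```text
{'A': [[0.4779, 0.033]], 'B': [[0.4605, -0.091]], 'C': [[0.5129, -0.3569]]} [[0.6433, -0.0857]]
{'A': [[0.4868, 0.0721]], 'B': [[0.4604, -0.0949]], 'C': [[0.5143, -0.3564]]} None
```

View pics/c4.png

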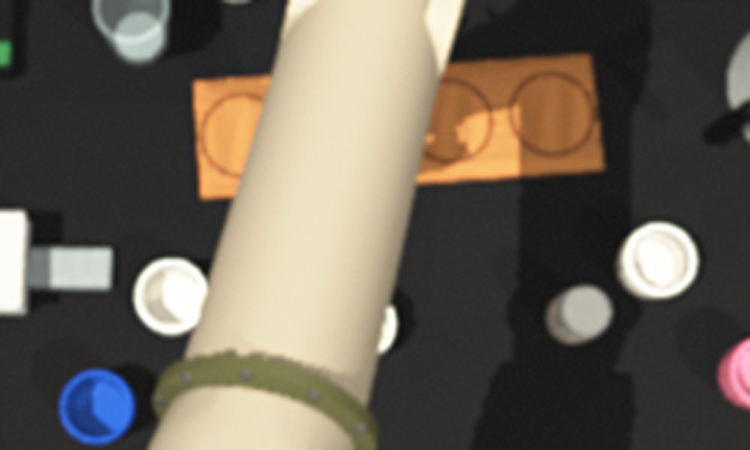

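Cup A has been knocked to about (0.487, 0.072). The arm hides part of cup B, but its visible edge matches its old place. I'll pick B for ring1.

Request:
drive_tool --rows '[[[0,-0.4,0],0],[[0,-1,0],0],[[0,-1,0],0],[[0,-1,0],0],[[0,-1,0],0],[[0,-1,0],0],[[0,-1,0],0],[[0,-1,0],0],[[0,-1,0],0],[[-0.18,-0.85,0],0],[[0,0,0],0],[[0,0,0.5],0],[[0,0,0.5],0],[[0,0,0],0]]'

```text
t: 18.75
tool_pos: [0.4589, -0.0905, 0.0738]
tool_rot: [-0.001, 0.707, 0.708, -0.001]
wrist_force: [-0.2, 0.7, 0.5]
grip_width: 0.998
grasp_force: 0.0
```

```bash
python3 - <<'E'
from h import *
s=snap('side','s5.png');p=observe()['tool_pos'];print(p,px('side',p),px('side',(.4605,-.091,.05)))
u,v=px('side',(.46,-.091,.05)).astype(int)
cv2.imwrite('pics/c5.png',cv2.resize(s[v-60:v+40,u-70:u+70],None,fx=4,fy=4,interpolation=cv2.INTER_CUBIC)[:,:,::-1]);print(u-70,v-60)
E
```

```text
[ 0.45926716 -0.0906792   0.07450335] [270.98032865 267.76619766] [272.12539953 275.31479368]
201 215
```

View pics/c5.png

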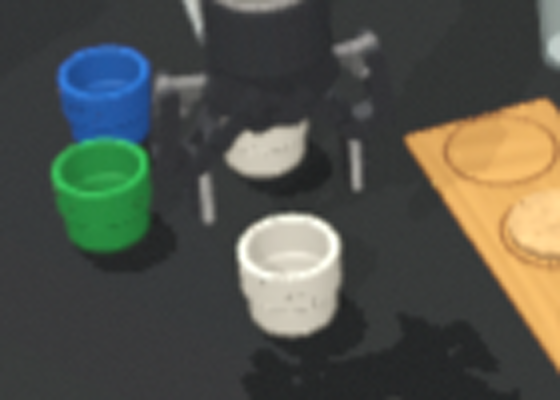

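Cup B's rim at crop (290,248) agrees with the estimate, and the fingers straddle it. Descending and gripping.

Request:
drive_tool --rows '[[[0,0.05,0.6],0],[[0,0,0.8],0],[[0,0,0.8],0],[[0,0,0.5],0],[[0,0,0],0],[[0,0,0],0]]'

```text
t: 19.4
tool_pos: [0.4609, -0.091, 0.0219]
tool_rot: [-0.0, 0.707, 0.707, -0.0]
wrist_force: [0.3, 0.7, -0.3]
grip_width: 0.999
grasp_force: 0.0
```

Request:
drive_tool --rows '[[[0,0,0],0],[[0,0,0],0],[[0,0,0],0],[[0,0,0],0],[[0,0,0],0],[[0,0,0],0]]' --jaw 1

```text
t: 20.0
tool_pos: [0.4615, -0.0908, 0.0227]
tool_rot: [0.001, 0.707, 0.707, 0.001]
wrist_force: [-1.6, 1.0, 6.0]
grip_width: 0.708
grasp_force: 27.8
```

Request:
drive_tool --rows '[[[0,0,-0.4],0],[[0,0,-0.8],0],[[0,0,-1],0],[[0,0,-0.8],0],[[0.1,0.4,0],0],[[0.09,0.8,0],0],[[0,0.9,0],0],[[0,1,0],0],[[0,1,0],0],[[0,1,0],0],[[0,1,0],0],[[0,1,0],0],[[0,1,0],0],[[0,0.7,0],0],[[0,0.35,0],0],[[0,0,0],0],[[0,0,0],0]]'

```text
t: 21.7
tool_pos: [0.6431, -0.087, 0.0811]
tool_rot: [-0.0, 0.707, 0.707, -0.001]
wrist_force: [-0.5, 1.1, -2.1]
grip_width: 0.7
grasp_force: 27.9
```

```bash
python3 - <<'E'
from h import *
s=snap('side','s6.png');p=observe()['tool_pos'];print(p)
u,v=px('side',(.6445,-.087,.014));print(u,v)
u,v=int(u),int(v)
cv2.imwrite('pics/c6.png',cv2.resize(s[v-70:v+40,u-70:u+70],None,fx=5,fy=5,interpolation=cv2.INTER_CUBIC)[:,:,::-1]);print(u-70,v-70)
E
```

```text
[ 0.64299464 -0.08705349  0.08140368]
339.92696901291157 269.11009950118125
269 199
```

View pics/c6.png

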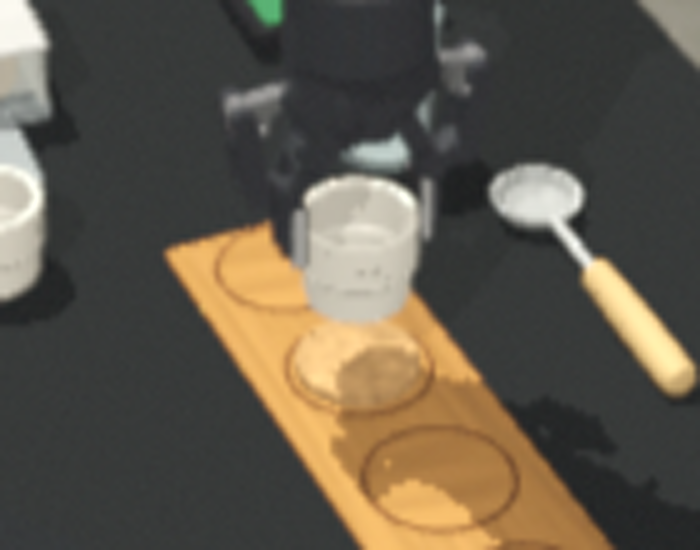

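The cup is level over the coaster, which lies inside ring1 around crop (360,362). Lowering it.

Request:
drive_tool --rows '[[[0,0.07,0.5],0],[[0,0,0.7],0],[[0,0,0.6],0],[[0,0,0.3],0],[[0,0,0],0],[[0,0,0],0]]'

```text
t: 22.35
tool_pos: [0.6452, -0.087, 0.0398]
tool_rot: [-0.0, 0.707, 0.707, -0.0]
wrist_force: [0.3, 1.0, -1.7]
grip_width: 0.702
grasp_force: 27.9
```

Request:
drive_tool --rows '[[[0,0,0.08],0],[[0,0,0],0]]'

```text
t: 22.55
tool_pos: [0.6453, -0.0869, 0.0385]
tool_rot: [0.0, 0.707, 0.707, 0.0]
wrist_force: [0.0, -0.2, -2.0]
grip_width: 0.699
grasp_force: 27.9
```

Request:
drive_tool --rows '[[[0,0,0.08],0],[[0,0,0],0]]'

```text
t: 22.75
tool_pos: [0.6453, -0.0869, 0.0369]
tool_rot: [0.0, 0.707, 0.707, 0.0]
wrist_force: [0.9, -0.9, -0.6]
grip_width: 0.697
grasp_force: 27.9
```

Request:
drive_tool --rows '[[[0,0,0],0],[[0,0,0],0],[[0,0,0],0],[[0,0,0],0],[[0,0,-0.3],0],[[0,0,-1],0],[[0,0,-1],0],[[0,0,-1],0],[[0,0,-1],0],[[0,0,-0.5],0],[[0,-0.5,0],0],[[0,-1,0],0],[[0,-1,0],0],[[0,-1,0],0],[[0,-1,0],0],[[0,-1,0],0],[[0,-0.6,0],0]]' --jaw 0

```text
t: 24.45
tool_pos: [0.5217, -0.0871, 0.1325]
tool_rot: [-0.0, 0.707, 0.707, -0.0]
wrist_force: [-0.5, 0.2, -0.3]
grip_width: 1.004
grasp_force: 0.0
```

Request:
drive_tool --rows '[[[1,0,0],0],[[1,0,0],0],[[1,0,0],0],[[1,0,0],0],[[1,0,0],0],[[1,0,0],0],[[1,0,0],0],[[1,0,0],0],[[1,0,0],0],[[1,0,0],0],[[1,0,0],0],[[1,0,0],0],[[1,0,0],0],[[1,0,0],0],[[1,0,0],0],[[1,0,0],0],[[1,0,0],0],[[1,0,0],0],[[1,0,0],0],[[1,0,0],0]]' --jaw 1

```text
t: 26.45
tool_pos: [0.5228, 0.3144, 0.1326]
tool_rot: [-0.0, 0.707, 0.707, -0.0]
wrist_force: [-0.2, 0.7, -0.1]
grip_width: 0.0
grasp_force: 0.0
```

Request:
drive_tool --rows '[[[1,0,0],0],[[1,0,0],0],[[1,0,0],0],[[1,0,0],0],[[1,0,0],0],[[0,0,0],0],[[0,0,0],0]]'

```text
t: 27.15
tool_pos: [0.5225, 0.4135, 0.1322]
tool_rot: [0.0, 0.707, 0.708, -0.0]
wrist_force: [0.6, -0.3, -0.3]
grip_width: 0.002
grasp_force: 0.0
```

```bash
python3 - <<'E'
from h import *
im=snap('top','t7.png');print(observe()['tool_pos'])
print('A',find(im,(.487,.072,.05),.031),'C',find(im,CU['C'],.031),'B',find(im,(.6445,-.087,.064),.031))
cv2.imwrite('pics/c7.png',cv2.resize(im[170:320,130:480],None,fx=2.2,fy=2.2,interpolation=cv2.INTER_CUBIC)[:,:,::-1])
E
```

```text
[0.52303935 0.41248783 0.13238104]
A [[0.4868, 0.0708]] C [[0.5143, -0.3564]] B [[0.6448, -0.0867], [0.6412, -0.1051]]
```

View pics/c7.png

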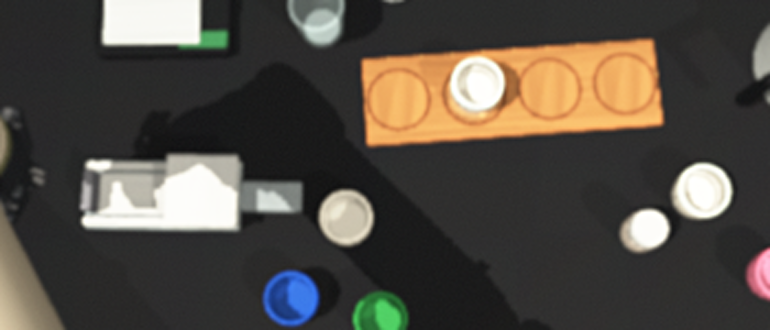

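Cup B stands on its coaster at (0.645,-0.087). Cup A is at (0.487,0.071) and cup C is unmoved. Second stroke.

Request:
drive_tool --rows '[[[0,-0.15,0.9],0],[[0,0,1],0],[[0,0,1],0],[[0,0,1],0],[[0,0,0.7],0],[[-0.4,0,0],0],[[-0.3,0,0],0],[[-0.3,0,0],0],[[-0.3,0,0],0],[[-0.3,0,0],0],[[-0.3,0,0],0],[[-0.3,0,0],0],[[-0.3,0,0],0],[[-0.3,0,0],0],[[-0.3,0,0],0],[[-0.3,0,0],0],[[-0.3,0,0],0],[[-0.3,0,0],0],[[-0.3,0,0],0],[[-0.3,0,0],0]]'

```text
t: 29.2
tool_pos: [0.5193, 0.3244, 0.0421]
tool_rot: [-0.001, 0.706, 0.708, 0.002]
wrist_force: [-1.3, 10.0, -2.3]
grip_width: 0.0
grasp_force: 4.8
```

Request:
drive_tool --rows '[[[-0.25,0,0],0],[[-0.2,0,0],0],[[-0.2,0,0],0],[[-0.2,0,0],0],[[0,0,0],0]]'

```text
t: 29.7
tool_pos: [0.519, 0.31, 0.0422]
tool_rot: [-0.002, 0.705, 0.709, 0.003]
wrist_force: [-1.6, 15.9, -5.3]
grip_width: 0.002
grasp_force: 7.7
```

Request:
drive_tool --rows '[[[-0.15,0,0],0],[[0,0,0],0]]'

```text
t: 29.9
tool_pos: [0.5189, 0.3099, 0.0423]
tool_rot: [-0.003, 0.704, 0.71, 0.005]
wrist_force: [0.6, 22.5, -9.5]
grip_width: -0.001
grasp_force: 11.4
```

Request:
drive_tool --rows '[[[0.5,0,0],0],[[0.5,0,0],0],[[0.5,0,0],0],[[0.5,0,0],0],[[0.5,0,0],0],[[0.5,0,0],0],[[0.5,0,0],0],[[0.5,0,0],0],[[0.5,0,0],0],[[0.5,0,0],0],[[0.5,0,0],0],[[0,0,-1],0],[[0,0,-1],0],[[0,0,-1],0],[[0,0,-1],0],[[0,0,0],0]]'

```text
t: 31.5
tool_pos: [0.5213, 0.4116, 0.1235]
tool_rot: [0.0, 0.707, 0.707, 0.002]
wrist_force: [0.4, -0.3, -0.4]
grip_width: -0.006
grasp_force: 0.0
```

```bash
python3 - <<'E'
from h import *
im=snap('top','t8.png');print(observe()['tool_pos'])
print('A',find(im,(.487,.072,.05),.031),'C',find(im,CU['C'],.031),'co',find(im,(.5165,.1645,.02),.033))
E
```

```text
[0.52057678 0.41118876 0.12165761]
A [[0.4861, 0.0708]] C [[0.5129, -0.3569]] co [[0.5161, 0.1663]]
```

Request:
drive_tool --rows '[[[-0.5,-0.18,0],0],[[-1,0,0],0],[[-1,0,0],0],[[-1,0,0],0],[[-1,0,0],0],[[-1,0,0],0],[[-1,0,0],0],[[-1,0,0],0],[[-1,0,0],0],[[-1,0,0],0],[[-1,0,0],0],[[-1,0,0],0],[[-0.83,0,0],0],[[0,0,1],0],[[0,0,1],0],[[0,0,1],0],[[0,0,1],0],[[0,0,0.8],0],[[0,0,0],0],[[0,0,0],0]]' --jaw 0

```text
t: 33.55
tool_pos: [0.5164, 0.164, 0.0249]
tool_rot: [-0.0, 0.707, 0.707, -0.0]
wrist_force: [-0.5, 0.6, 0.4]
grip_width: 1.004
grasp_force: 0.0
```

Request:
drive_tool --rows '[[[0,0,0.4],0],[[0,0,0.25],0],[[0,0,0],0],[[0,0,0],0]]'

```text
t: 33.95
tool_pos: [0.5164, 0.1645, 0.0117]
tool_rot: [-0.0, 0.707, 0.707, -0.0]
wrist_force: [-0.0, -0.2, -0.5]
grip_width: 1.0
grasp_force: 0.0
```

Request:
drive_tool --rows '[[[0,0,0.27],0],[[0,0,0],0]]'

```text
t: 34.15
tool_pos: [0.516, 0.1644, 0.0057]
tool_rot: [-0.0, 0.707, 0.707, -0.0]
wrist_force: [-0.1, 0.6, -0.1]
grip_width: 0.999
grasp_force: 0.0
```

Request:
drive_tool --rows '[[[0,0,0],0],[[0,0,0],0],[[0,0,0],0],[[0,0,0],0],[[0,0,0],0],[[0,0,0],0]]' --jaw 1

```text
t: 34.75
tool_pos: [0.5165, 0.1644, 0.0065]
tool_rot: [0.0, 0.707, 0.707, 0.0]
wrist_force: [-1.9, -0.2, 6.4]
grip_width: 0.758
grasp_force: 27.5
```

Request:
drive_tool --rows '[[[0,0,-0.5],0],[[0,0,-0.9],0],[[0,0,-1],0],[[0,0,-1],0],[[0,0,-1],0],[[-0.5,0,0],0],[[-1,0,0],0],[[-1,0,0],0],[[-1,0,0],0],[[-1,0,0],0],[[-1,0,0],0],[[-1,0,0],0],[[-1,0,0],0],[[-1,0,0],0],[[-1,0,0],0],[[-1,0,0],0],[[-1,0,0],0],[[-1,0.5,0],0],[[-1,0.8,0],0],[[-1,1,0],0]]'

```text
t: 36.75
tool_pos: [0.5621, -0.1269, 0.0938]
tool_rot: [-0.0, 0.707, 0.707, -0.0]
wrist_force: [0.9, 0.1, 0.5]
grip_width: 0.757
grasp_force: 27.9
```

Request:
drive_tool --rows '[[[-1,1,0],0],[[-1,1,0],0],[[-0.8,1,0],0],[[0,0.9,0],0],[[0,0.5,0],0],[[0,0,0],0],[[0,0,0],0],[[0,0,0],0]]'

```text
t: 37.55
tool_pos: [0.6497, -0.1818, 0.094]
tool_rot: [-0.0, 0.707, 0.707, -0.0]
wrist_force: [-0.8, -0.3, -1.2]
grip_width: 0.754
grasp_force: 27.9
```

Request:
drive_tool --rows '[[[0,0.04,0.5],0],[[0,0,1],0],[[0,0,1],0],[[0,0,1],0],[[0,0,0.6],0],[[0,0,0.3],0],[[0,0,0],0],[[0,0,0],0]]'

```text
t: 38.35
tool_pos: [0.652, -0.1817, 0.0071]
tool_rot: [0.001, 0.707, 0.707, 0.0]
wrist_force: [0.6, -0.0, 0.7]
grip_width: 0.753
grasp_force: 27.9
```

Request:
drive_tool --rows '[[[0,0,0.1],0],[[0,0,0],0]]'

```text
t: 38.55
tool_pos: [0.6518, -0.1816, 0.0049]
tool_rot: [0.0, 0.707, 0.707, 0.0]
wrist_force: [0.1, -0.6, -0.3]
grip_width: 0.753
grasp_force: 27.9
```

Request:
drive_tool --rows '[[[0,-0.05,0.15],0],[[0,0,0],0]]'

```text
t: 38.75
tool_pos: [0.6501, -0.1815, 0.001]
tool_rot: [-0.0, 0.707, 0.707, -0.0]
wrist_force: [-0.1, 1.2, -0.8]
grip_width: 0.757
grasp_force: 27.9
```

Request:
drive_tool --rows '[[[0,0,0.05],0],[[0,0,0],0]]'

```text
t: 38.95
tool_pos: [0.6504, -0.1815, 0.0006]
tool_rot: [-0.0, 0.707, 0.707, 0.0]
wrist_force: [-1.7, 1.2, 3.5]
grip_width: 0.754
grasp_force: 28.2
```

Request:
drive_tool --rows '[[[0,0,0],0],[[0,0,0],0],[[0,0,0],0],[[0,0,0],0],[[0,0,-0.3],0],[[0,0,-1],0],[[0,0,-1],0],[[0,0,-1],0],[[0,0,-1],0],[[0,0,-1],0],[[-0.5,0,0],0],[[-1,-0.5,0],0],[[-1,-1,0],0],[[-1,-1,0],0],[[-1,-1,0],0],[[-1,-1,0],0],[[-1,-1,0],0],[[-1,-0.9,0],0],[[-1,-0.4,0],0],[[-0.25,0,0],0]]' --jaw 0

```text
t: 40.95
tool_pos: [0.5118, -0.3602, 0.1062]
tool_rot: [0.0, 0.709, 0.705, -0.001]
wrist_force: [-0.5, -0.0, -0.4]
grip_width: 1.0
grasp_force: 0.0
```

Request:
drive_tool --rows '[[[0,0,0.5],0],[[0,0,0.5],0],[[0,0,0],0],[[0,0,0],0]]'

```text
t: 41.35
tool_pos: [0.515, -0.3551, 0.0853]
tool_rot: [-0.001, 0.706, 0.708, -0.0]
wrist_force: [-0.2, 0.2, 0.1]
grip_width: 0.998
grasp_force: 0.0
```

```bash
python3 - <<'E'
from h import *
s=snap('side','s9.png');p=observe()['tool_pos'];print(p,px('side',(.5135,-.3565,.05)))
im=snap('top','t9.png')
print('coaster2',find(im,(.6505,-.182,.014),.033))
cv2.imwrite('pics/c9.png',cv2.resize(s[210:380,250:430],None,fx=3.5,fy=3.5,interpolation=cv2.INTER_CUBIC)[:,:,::-1])
E
```

```text
[ 0.51510067 -0.35557876  0.08593269] [329.15361994 343.75597196]
coaster2 [[0.6502, -0.18]]
```

View pics/c9.png

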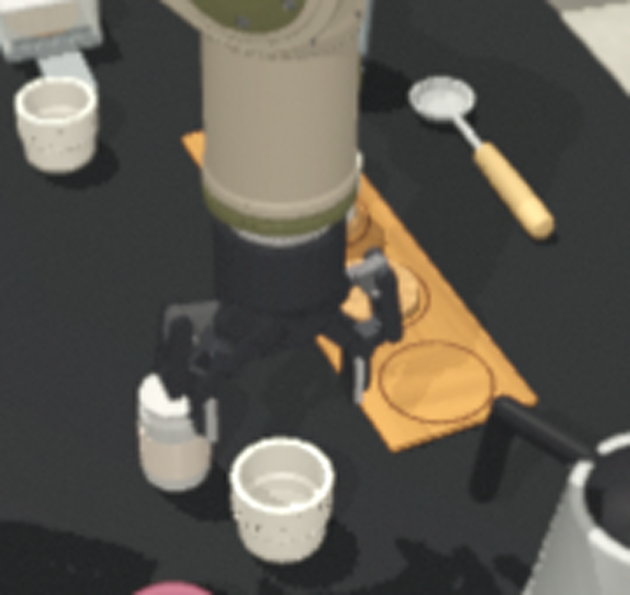

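Cup C's rim at crop (282,470) matches the estimate, and the second coaster was found at (0.650,-0.180). Descending on cup C.

Request:
drive_tool --rows '[[[-0.03,-0.07,0.5],0],[[0,0,0.8],0],[[0,0,0.8],0],[[0,0,0.6],0],[[0,0,0.3],0],[[0,0,0],0],[[0,0,0],0]]'

```text
t: 42.15
tool_pos: [0.5133, -0.3574, 0.0265]
tool_rot: [0.0, 0.707, 0.707, -0.0]
wrist_force: [-0.1, -0.0, 0.1]
grip_width: 1.004
grasp_force: 0.0
```

Request:
drive_tool --rows '[[[0,0,0.13],0],[[0,0,0],0]]'

```text
t: 42.35
tool_pos: [0.5134, -0.3573, 0.024]
tool_rot: [0.0, 0.707, 0.707, 0.0]
wrist_force: [0.4, -0.2, -1.1]
grip_width: 1.0
grasp_force: 0.0
```

Request:
drive_tool --rows '[[[0,0,0],0],[[0,0,0],0],[[0,0,0],0],[[0,0,0],0],[[0,0,0],0],[[0,0,0],0]]' --jaw 1

```text
t: 42.95
tool_pos: [0.5136, -0.3573, 0.0242]
tool_rot: [0.0, 0.707, 0.707, 0.0]
wrist_force: [0.4, 1.3, 5.0]
grip_width: 0.704
grasp_force: 28.6
```

Request:
drive_tool --rows '[[[0,0,-0.4],0],[[0,0,-0.9],0],[[0,0,-1],0],[[0,0,-1],0],[[0,0,-0.2],0],[[0,0.5,0],0],[[0.4,1,0],0],[[0.9,1,0],0],[[1,1,0],0],[[1,1,0],0],[[1,1,0],0],[[1,0.8,0],0],[[1,0.4,0],0],[[1,0.13,0],0],[[0.8,0,0],0],[[0.5,0,0],0],[[0.22,0,0],0],[[0,0,0],0],[[0,0,0],0],[[0,0,0],0]]'

```text
t: 44.95
tool_pos: [0.6493, -0.1822, 0.0939]
tool_rot: [0.0, 0.707, 0.707, -0.0]
wrist_force: [-0.0, -0.0, -1.4]
grip_width: 0.7
grasp_force: 27.9
```

Request:
drive_tool --rows '[[[0.05,0.05,0.5],0],[[0,0,0.7],0],[[0,0,0.7],0],[[0,0,0.4],0],[[0,0,0.2],0],[[0,0,0],0],[[0,0,0],0]]'

```text
t: 45.65
tool_pos: [0.6509, -0.1799, 0.044]
tool_rot: [0.0, 0.707, 0.707, 0.0]
wrist_force: [0.5, 0.3, -1.3]
grip_width: 0.699
grasp_force: 27.9
```

Request:
drive_tool --rows '[[[0,0,0.1],0],[[0,0,0],0]]'

```text
t: 45.85
tool_pos: [0.6508, -0.1797, 0.042]
tool_rot: [0.0, 0.707, 0.707, 0.0]
wrist_force: [-0.2, 0.2, -1.6]
grip_width: 0.699
grasp_force: 27.9
```

Request:
drive_tool --rows '[[[-0.06,0,0.15],0],[[0,0,0.03],0],[[0,0,0],0]]'

```text
t: 46.15
tool_pos: [0.6507, -0.1811, 0.0382]
tool_rot: [0.0, 0.707, 0.707, -0.0]
wrist_force: [0.7, -1.1, -0.7]
grip_width: 0.701
grasp_force: 27.9
```

Request:
drive_tool --rows '[[[0,0,0],0],[[0,0,0],0],[[0,0,0],0],[[0,0,0],0],[[0,0,-0.3],0],[[0,0,-1],0],[[0,0,-1],0],[[0,0,-1],0],[[0,0,-1],0],[[0,0,-0.4],0],[[0,-0.5,0],0],[[0,-1,0],0],[[0,-1,0],0],[[0,-1,0],0],[[0,-1,0],0],[[0,-1,0],0],[[0,-1,0],0]]' --jaw 0

```text
t: 47.85
tool_pos: [0.5196, -0.1809, 0.1318]
tool_rot: [-0.0, 0.707, 0.707, -0.0]
wrist_force: [0.7, 0.5, 0.6]
grip_width: 0.998
grasp_force: 0.0
```

Request:
drive_tool --rows '[[[1,0,0],0],[[1,0,0],0],[[1,0,0],0],[[1,0,0],0],[[1,0,0],0],[[1,0,0],0],[[1,0,0],0],[[1,0,0],0],[[1,0,0],0],[[1,0,0],0],[[1,0,0],0],[[1,0,0],0],[[1,0,0],0],[[1,0,0],0],[[1,0,0],0],[[1,0,0],0],[[1,0,0],0],[[1,0,0],0],[[1,0,0],0],[[1,0,0],0]]' --jaw 1

```text
t: 49.85
tool_pos: [0.5201, 0.2197, 0.1318]
tool_rot: [-0.0, 0.707, 0.707, -0.0]
wrist_force: [0.6, -1.1, 0.1]
grip_width: -0.001
grasp_force: 0.0
```

Request:
drive_tool --rows '[[[1,0,0],0],[[1,0,0],0],[[1,0,0],0],[[1,0,0],0],[[1,0,0],0],[[1,0,0],0],[[1,0,0],0],[[1,0,0],0],[[1,0,0],0],[[0.7,0,0],0],[[0,0,0],0],[[0,0,0],0]]'

```text
t: 51.05
tool_pos: [0.5203, 0.4126, 0.1317]
tool_rot: [0.0, 0.707, 0.707, -0.0]
wrist_force: [0.5, -0.8, 0.1]
grip_width: -0.001
grasp_force: 0.0
```

```bash
python3 - <<'E'
from h import *
im=snap('top','t10.png');print(observe()['tool_pos'])
print('A',find(im,(.487,.072,.05),.031),'C',find(im,(.6505,-.181,.064),.031),'B',find(im,(.6445,-.087,.064),.031))
E
```

```text
[0.52069477 0.41183194 0.13194296]
A [[0.4868, 0.0714]] C [[0.6495, -0.1814], [0.6473, -0.1953]] B [[0.6441, -0.0867], [0.6426, -0.1058]]
```

Both cups are placed within about 1–2 mm. Third stroke.

Request:
drive_tool --rows '[[[0,-0.05,0.9],0],[[0,0,1],0],[[0,0,1],0],[[0,0,1],0],[[0,0,0.7],0],[[-0.4,0,0],0],[[-0.3,0,0],0],[[-0.3,0,0],0],[[-0.3,0,0],0],[[-0.3,0,0],0],[[-0.3,0,0],0],[[-0.3,0,0],0],[[-0.3,0,0],0],[[-0.3,0,0],0],[[-0.3,0,0],0],[[-0.3,0,0],0],[[-0.3,0,0],0],[[-0.3,0,0],0],[[-0.3,0,0],0],[[-0.3,0,0],0]]'

```text
t: 53.1
tool_pos: [0.5187, 0.3243, 0.0415]
tool_rot: [-0.001, 0.706, 0.708, 0.002]
wrist_force: [-1.5, 9.2, -1.3]
grip_width: -0.005
grasp_force: 4.7
```

Request:
drive_tool --rows '[[[-0.25,0,0],0],[[-0.2,0,0],0],[[-0.2,0,0],0],[[-0.2,0,0],0],[[-0.1,0,0],0],[[0,0,0],0]]'

```text
t: 53.7
tool_pos: [0.5183, 0.3099, 0.0417]
tool_rot: [-0.003, 0.705, 0.709, 0.004]
wrist_force: [0.6, 20.5, -8.0]
grip_width: -0.003
grasp_force: 10.2
```

Request:
drive_tool --rows '[[[0.5,0,0],0],[[0.5,0,0],0],[[0.5,0,0],0],[[0.5,0,0],0],[[0.5,0,0],0],[[0.5,0,0],0],[[0.5,0,0],0],[[0.5,0,0],0],[[0.5,0,0],0],[[0.5,0,0],0],[[0.5,0,0],0],[[0,0,-1],0],[[0,0,-1],0],[[0,0,-1],0],[[0,0,-1],0],[[0,0,0],0]]'

```text
t: 55.3
tool_pos: [0.5207, 0.4126, 0.1229]
tool_rot: [0.0, 0.707, 0.707, 0.002]
wrist_force: [0.2, 0.1, 0.5]
grip_width: 0.001
grasp_force: 0.0
```

```bash
python3 - <<'E'
from h import *
im=snap('top','t11.png');print(observe()['tool_pos'])
print('A',find(im,(.487,.072,.05),.031),'co',find(im,(.5165,.1645,.02),.033))
E
```

```text
[0.51999271 0.41218079 0.12104534]
A [[0.4855, 0.0714]] co [[0.5161, 0.1663]]
```

Request:
drive_tool --rows '[[[-0.5,-0.17,0],0],[[-1,0,0],0],[[-1,0,0],0],[[-1,0,0],0],[[-1,0,0],0],[[-1,0,0],0],[[-1,0,0],0],[[-1,0,0],0],[[-1,0,0],0],[[-1,0,0],0],[[-1,0,0],0],[[-1,0,0],0],[[-0.87,0,0],0],[[0,0,1],0],[[0,0,1],0],[[0,0,1],0],[[0,0,1],0],[[0,0,0.8],0],[[0,0,0],0],[[0,0,0],0]]' --jaw 0

```text
t: 57.35
tool_pos: [0.516, 0.1642, 0.0243]
tool_rot: [-0.0, 0.707, 0.707, -0.0]
wrist_force: [0.5, 0.6, -0.9]
grip_width: 1.002
grasp_force: 0.0
```

Request:
drive_tool --rows '[[[0,0,0.4],0],[[0,0,0.25],0],[[0,0,0],0],[[0,0,0.25],0],[[0,0,0],0],[[0,0,0],0]]'

```text
t: 57.95
tool_pos: [0.5159, 0.1646, 0.006]
tool_rot: [-0.0, 0.707, 0.707, -0.0]
wrist_force: [0.1, 0.4, 1.1]
grip_width: 1.002
grasp_force: 0.0
```

Request:
drive_tool --rows '[[[0,0,0],0],[[0,0,0],0],[[0,0,0],0],[[0,0,0],0],[[0,0,0],0],[[0,0,0],0]]' --jaw 1

```text
t: 58.55
tool_pos: [0.5162, 0.1646, 0.0065]
tool_rot: [0.0, 0.707, 0.707, 0.0]
wrist_force: [-1.9, -0.2, 5.4]
grip_width: 0.755
grasp_force: 27.0
```

Request:
drive_tool --rows '[[[0,0,-0.5],0],[[0,0,-0.9],0],[[0,0,-1],0],[[0,0,-1],0],[[0,0,-1],0],[[-0.5,0,0],0],[[-1,0,0],0],[[-1,0,0],0],[[-1,0,0],0],[[-1,0,0],0],[[-1,0,0],0],[[-1,0,0],0],[[-1,0,0],0],[[-1,0,0],0],[[-1,0,0],0],[[-1,0,0],0],[[-1,0,0],0],[[-1,0,0],0],[[-1,0,0],0],[[-1,0,0],0]]'

```text
t: 60.55
tool_pos: [0.5154, -0.1267, 0.0936]
tool_rot: [-0.0, 0.707, 0.707, -0.0]
wrist_force: [-0.3, 0.9, -0.4]
grip_width: 0.759
grasp_force: 27.9
```

Request:
drive_tool --rows '[[[-1,0,0],0],[[-1,0.5,0],0],[[-1,0.8,0],0],[[-1,1,0],0],[[-1,1,0],0],[[-1,1,0],0],[[-1,1,0],0],[[-0.6,0.9,0],0],[[0,0.5,0],0],[[0,0.33,0],0],[[0,0,0],0],[[0,0,0],0],[[0,0,0],0]]'

```text
t: 61.85
tool_pos: [0.6564, -0.2772, 0.0942]
tool_rot: [-0.0, 0.707, 0.707, -0.0]
wrist_force: [-1.3, -0.2, -0.9]
grip_width: 0.755
grasp_force: 27.9
```

Request:
drive_tool --rows '[[[0,0,0.5],0],[[0,0,1],0],[[0,0,1],0],[[0,0,1],0],[[0,0,0.6],0],[[0,0,0.35],0],[[0,0,0],0],[[0,0,0],0]]'

```text
t: 62.65
tool_pos: [0.6573, -0.2776, 0.0059]
tool_rot: [0.001, 0.707, 0.707, 0.0]
wrist_force: [0.2, 0.6, -0.5]
grip_width: 0.753
grasp_force: 27.9
```

Request:
drive_tool --rows '[[[0,-0.04,0.1],0],[[0,0,0],0]]'

```text
t: 62.85
tool_pos: [0.6564, -0.2775, 0.0037]
tool_rot: [0.0, 0.707, 0.707, 0.0]
wrist_force: [0.2, 0.7, -1.2]
grip_width: 0.753
grasp_force: 27.9
```

Request:
drive_tool --rows '[[[0,0,0.13],0],[[0,0,0],0]]'

```text
t: 63.05
tool_pos: [0.6564, -0.2774, 0.0007]
tool_rot: [0.0, 0.707, 0.707, 0.0]
wrist_force: [0.6, 0.7, 0.3]
grip_width: 0.754
grasp_force: 28.0
```

Request:
drive_tool --rows '[[[0,0,0.04],0],[[0,0,0],0]]'

```text
t: 63.25
tool_pos: [0.6564, -0.2774, 0.0007]
tool_rot: [0.0, 0.707, 0.707, 0.0]
wrist_force: [-1.9, 0.3, 5.9]
grip_width: 0.757
grasp_force: 28.5
```

Request:
drive_tool --rows '[[[0,0,0],0],[[0,0,0],0],[[0,0,0],0],[[0,0,0],0],[[0,0,-0.3],0],[[0,0,-1],0],[[0,0,-1],0],[[0,0,-1],0],[[0,0,-1],0],[[0,0,-1],0],[[0,-0.5,0],0],[[0,-1,0],0],[[0,-1,0],0],[[0.5,-1,0],0],[[1,-1,0],0],[[1,-1,0],0],[[1,-1,0],0],[[1,-1,0],0],[[1,-1,0],0],[[1,0,0],0]]' --jaw 0

```text
t: 65.25
tool_pos: [0.4837, -0.1473, 0.1061]
tool_rot: [-0.0, 0.708, 0.707, 0.0]
wrist_force: [1.0, -0.6, 0.0]
grip_width: 1.0
grasp_force: 0.0
```

Request:
drive_tool --rows '[[[1,0,0],0],[[1,0,0],0],[[1,0,0],0],[[1,0,0],0],[[1,0,0],0],[[1,0,0],0],[[1,0,0],0],[[1,0,0],0],[[1,0,0],0],[[1,0,0],0],[[0.9,0,0.4],0],[[0,0,0.6],0],[[0,0,0],0],[[0,0,0],0]]'

```text
t: 66.65
tool_pos: [0.4857, 0.0692, 0.0856]
tool_rot: [0.0, 0.707, 0.707, -0.001]
wrist_force: [-0.1, 0.3, 0.2]
grip_width: 0.998
grasp_force: 0.0
```

```bash
python3 - <<'E'
from h import *
s=snap('side','s12.png');p=observe()['tool_pos'];print(p,px('side',(.4865,.0712,.05)))
im=snap('top','t12.png')
print('coaster3',find(im,(.6565,-.278,.014),.033))
cv2.imwrite('pics/c12.png',cv2.resize(s[180:350,190:420],None,fx=3.4,fy=3.4,interpolation=cv2.INTER_CUBIC)[:,:,::-1])
E
```

```text
[0.48599449 0.06924733 0.08590887] [265.1300924  237.38130303]
coaster3 [[0.6552, -0.2747]]
```

View pics/c12.png

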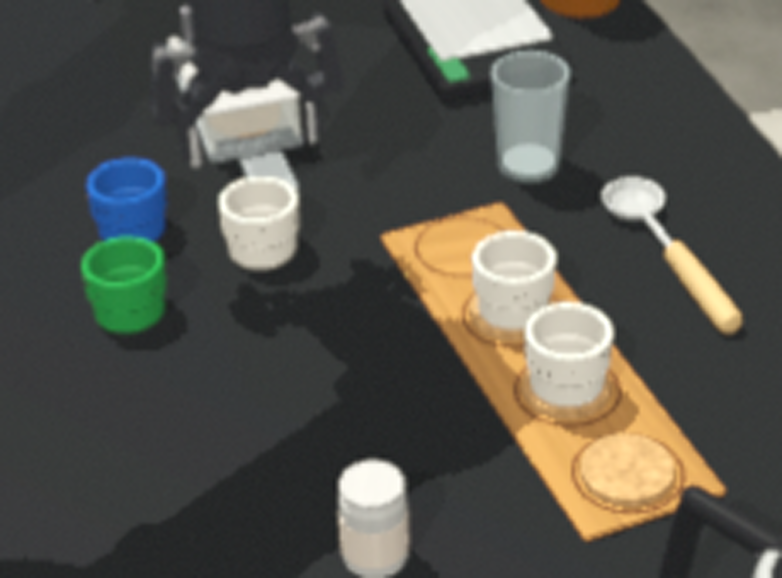

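Two cups stand on their coasters, the third coaster lies in ring3, and cup A's rim at crop (259,203) is where expected. Gripping cup A.

Request:
drive_tool --rows '[[[0.1,0.02,0.5],0],[[0,0,0.8],0],[[0,0,0.8],0],[[0,0,0.6],0],[[0,0,0.35],0],[[0,0,0.08],0],[[0,0,0],0],[[0,0,0],0]]'

```text
t: 67.55
tool_pos: [0.4868, 0.0727, 0.0236]
tool_rot: [0.0, 0.707, 0.707, 0.0]
wrist_force: [0.4, 0.1, 0.3]
grip_width: 0.997
grasp_force: 0.0
```

Request:
drive_tool --rows '[[[0,0,0],0],[[0,0,0],0],[[0,0,0],0],[[0,0,0],0],[[0,0,0],0],[[0,0,0],0]]' --jaw 1

```text
t: 68.15
tool_pos: [0.4867, 0.0727, 0.0239]
tool_rot: [0.0, 0.707, 0.707, 0.001]
wrist_force: [-1.3, -0.2, 5.5]
grip_width: 0.721
grasp_force: 26.2
```

Request:
drive_tool --rows '[[[0,0,-0.4],0],[[0,0,-0.9],0],[[0,0,-1],0],[[0,0,-1],0],[[0,0,-0.7],0],[[-0.5,0,0],0],[[-1,0,0],0],[[-1,0,0],0],[[-1,0,0],0],[[-1,0,0],0],[[-1,0,0],0],[[-1,0,0],0],[[-1,0,0],0],[[-1,0,0],0],[[-1,0.5,0],0],[[-1,1,0],0],[[-1,1,0],0],[[-1,1,0],0],[[-1,1,0],0],[[-1,1,0],0]]'

```text
t: 70.15
tool_pos: [0.5962, -0.2188, 0.1019]
tool_rot: [-0.001, 0.707, 0.707, -0.001]
wrist_force: [0.8, 0.2, -1.2]
grip_width: 0.722
grasp_force: 28.0
```

Request:
drive_tool --rows '[[[-1,1,0],0],[[-1,0.8,0],0],[[-0.6,0.5,0],0],[[-0.35,0.4,0],0],[[0,0.28,0],0],[[0,0,0],0],[[0,0,0],0],[[0,0,0],0]]'

```text
t: 70.95
tool_pos: [0.6558, -0.2757, 0.1031]
tool_rot: [-0.0, 0.707, 0.708, 0.0]
wrist_force: [0.7, 0.2, -0.7]
grip_width: 0.721
grasp_force: 28.0
```

```bash
python3 - <<'E'
from h import *
s=snap('side','s13.png')
cv2.imwrite('pics/c13.png',cv2.resize(s[230:350,310:430],None,fx=5,fy=5,interpolation=cv2.INTER_CUBIC)[:,:,::-1])
E
```

```text
(no output)
```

View pics/c13.png

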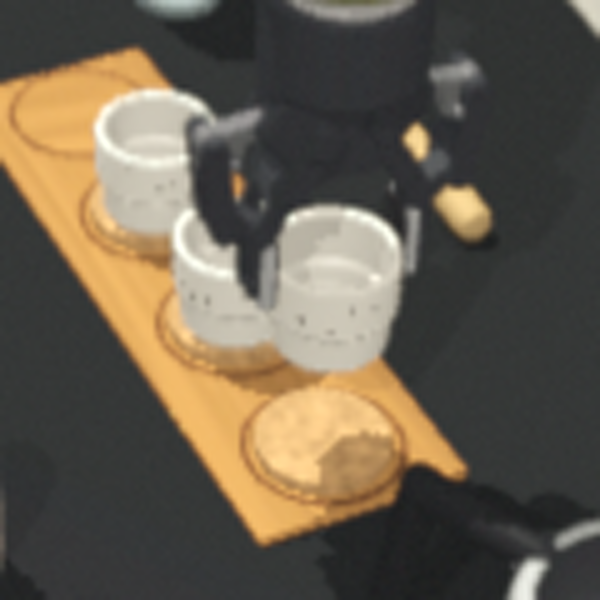

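The cup looks upright over the third coaster. Lowering it gently.

Request:
drive_tool --rows '[[[-0.02,0.02,0.5],0],[[0,0,0.8],0],[[0,0,0.8],0],[[0,0,0.5],0],[[0,0,0.3],0],[[0,0,0],0],[[0,0,0],0]]'

```text
t: 71.7
tool_pos: [0.6567, -0.2769, 0.0453]
tool_rot: [0.0, 0.707, 0.707, -0.0]
wrist_force: [0.1, 1.1, -1.4]
grip_width: 0.72
grasp_force: 28.0
```

Request:
drive_tool --rows '[[[0,0,0.1],0],[[0,0,0],0]]'

```text
t: 71.9
tool_pos: [0.6568, -0.2768, 0.0435]
tool_rot: [0.0, 0.707, 0.707, 0.0]
wrist_force: [-0.3, 0.7, -1.9]
grip_width: 0.723
grasp_force: 28.0
```

Request:
drive_tool --rows '[[[0.03,0,0.12],0],[[0,0,0.06],0],[[0,0,0],0]]'

```text
t: 72.2
tool_pos: [0.6564, -0.2759, 0.0392]
tool_rot: [-0.0, 0.707, 0.707, -0.0]
wrist_force: [0.6, -0.1, -1.3]
grip_width: 0.723
grasp_force: 28.0
```

Request:
drive_tool --rows '[[[0,0,0.07],0],[[0,0,0],0]]'

```text
t: 72.4
tool_pos: [0.6566, -0.2762, 0.0381]
tool_rot: [0.0, 0.707, 0.707, -0.0]
wrist_force: [0.3, 0.5, -0.8]
grip_width: 0.723
grasp_force: 28.1
```

Release, lift, and swing clear for a final look.

Request:
drive_tool --rows '[[[0,0,0],0],[[0,0,0],0],[[0,0,0],0],[[0,0,0],0],[[0,0,-0.3],0],[[0,0,-1],0],[[0,0,-1],0],[[0,0,-1],0],[[0,0,-1],0],[[0,0,-1],0],[[0,-0.5,0],0],[[0,-1,0],0],[[0,-1,0],0],[[0,-1,0],0],[[0,-1,0],0],[[0,-1,0],0],[[0,-1,0],0],[[0,-0.5,0],0]]' --jaw 0

```text
t: 74.2
tool_pos: [0.5151, -0.2768, 0.1448]
tool_rot: [0.0, 0.707, 0.707, 0.0]
wrist_force: [-0.1, -0.9, 0.0]
grip_width: 0.998
grasp_force: 0.0
```

Request:
drive_tool --rows '[[[1,0,0],0],[[1,0,0],0],[[1,0,0],0],[[1,0,0],0],[[1,0,0],0],[[1,0,0],0],[[1,0,0],0],[[1,0,0],0],[[1,0,0],0],[[1,0,0],0],[[1,0,0],0],[[1,0,0],0],[[1,0,0],0],[[1,0,0],0],[[1,0,0],0],[[1,0,0],0],[[1,0,0],0],[[1,0,0],0],[[0.5,0,0],0],[[0,0,0],0]]'

```text
t: 76.2
tool_pos: [0.5164, 0.0955, 0.1442]
tool_rot: [-0.0, 0.706, 0.708, 0.0]
wrist_force: [-0.2, 0.2, 0.2]
grip_width: 1.004
grasp_force: 0.0
```

```bash
python3 - <<'E'
from h import *
im=snap('top','t14.png');s=snap('side','s14.png')
for X in((.6565,-.277,.064),(.6505,-.181,.064),(.6445,-.087,.064)):print(find(im,X,.031))
a=cv2.resize(s[220:340,300:420],(400,400),interpolation=cv2.INTER_CUBIC);b=cv2.resize(im[180:280,160:460],(800,267),interpolation=cv2.INTER_CUBIC)
o=np.zeros((600,800,3),np.uint8);o[:267]=b;o[267:,:400]=a[:333];o[267:,400:]=cv2.resize(s[150:300,220:400],(400,333));cv2.imwrite('pics/c14.png',o[:,:,::-1])
E
```

```text
[[0.6563, -0.2761]]
[[0.6488, -0.1808]]
[[0.6441, -0.0887]]
```

View pics/c14.png

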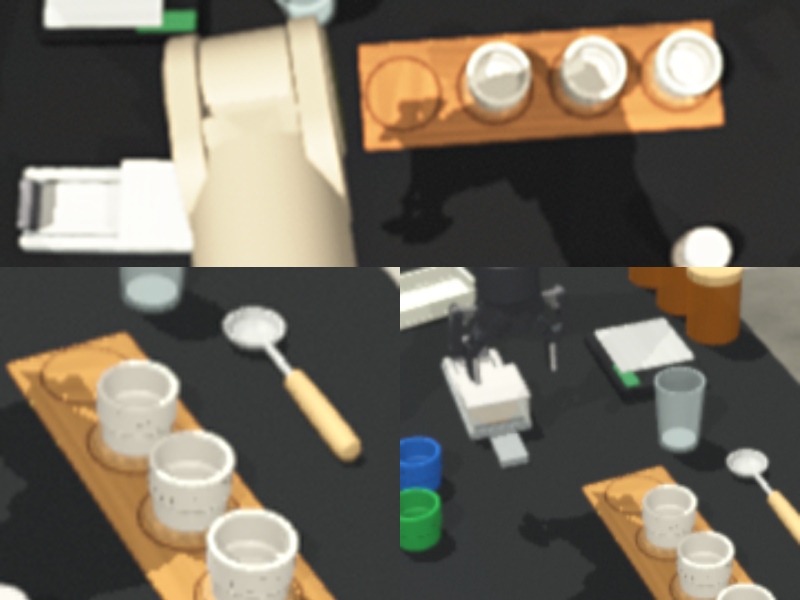

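All three cups stand upright and centred on coasters in rings 1–3. The pusher is back, the tongue is empty and the bystanders haven't moved, so I'm handing in.

```bash
python3 -c "
from station import *
print(hand_in())"
```

```text
the job is handed in; nothing more can be done
None
```

I handed in the job after 76 s of robot time: all three white cups stand upright on their own coasters in rings 1–3, within about 2 mm of centre, the pusher is back, and the tin, glass and spoon were not touched; the judge's verdict was not shown.

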